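Clamp a pressure transmitter to its port with a hinged toggle clamp ring

ROBOT

A 6-joint arm with a two-finger parallel gripper is mounted at the origin on the work surface. World frame = base frame: x ahead of the robot, y to its left, z up, the work surface at z = 0. Lengths are in mm, angles in rad, forces in N, time in s.
With the tool pointing down it reaches from about 275 to 825 mm from the base axis. Payload 5.2 kg.
Tool frame: the origin (TCP) lies at the very end of the fingers, on their centre line; the grasp point (between the pads) lies 19 mm behind it; z points along the fingers, y is the line along which they close (so a half turn about z gives the same grasp; the last joint's range is limited). The gripper opens to 93 mm and grips with 3 to 60 N. Pads are 15 mm wide; open, the fingers measure 128 mm over their backs; the gripper's body (75 mm by 188 mm) begins 65 mm behind the grasp point.
Start: joints at [-1.497, 0.259, 1.535, -0, 1.348, -0.203], TCP at [150.324, -529.063, 218.653] pointing down, gripper open.
Joint ranges: [-3.14, 3.14], [-0.91, 2.08], [0.19, 2.58], [-1.22, 4.36], [0.22, 2.71], [-3.12, 3.12]. Speed limits (rad/s): [2.57, 2.57, 3.14, 3.14, 3.14, 3.14].

INTERFACE

Orientations are given as [roll, pitch, yaw] about the fixed x, y, z axes, in that order (R = Rz(yaw) Ry(pitch) Rx(roll)).
In Python, from bench import robot gives the robot as it stands. The module is installed in compiled form; this text tells all that it offers. Calls block until the motion is done:
- robot.move_ptp(position, orientation): joint-space move of the TCP to a pose.
- robot.move_linear(position, ori=None, speed=150, f_stop=None): straight line of the TCP; ori=None keeps the orientation; speed is the mean speed in mm/s. With f_stop (N) it stops when the force on the tool has changed by that much, and returns True; else False.
- robot.move_j(angles): joint-space move.
- robot.move_gripper(opening): opening from 0.0 (shut) to 1.0 (fully open); the grip force is fixed at half the most; returns when the fingers have stopped.
- robot.sleep(seconds).
- robot.inverse_kinematics(position, orientation): joint angles nearest the present ones, or None.
- robot.get_image(name): name is "scene" or "top" or "wrist"; returns a dict with "img" (480x640x3 uint8, blue, green, red), "fovy" (degrees; the focal length in pixels is half the picture's height over the tangent of half this angle, whatever the lens; pixels are square), "cx", "cy" (the principal point, pixels), "k1" (the pictures are not rectified: a ray, as slopes to the right and down, at radius r is drawn at 1 + k1 r^2 times it, then the intrinsics apply), "eye" and "orientation" of the camera in the world. Camera axes: x right, y down, z forward; pixel columns grow to the right and rows downward; lengths in mm; the calibration is good to about 2 mm. A picture is of the moment at which its call begins. There is no depth.
A pose or a line that the arm cannot do raises robot.MotionError and nothing moves.
- robot.hand_in(): hands the job in; it is judged then, once.
Readings, each from a call of its own:
- robot.current_t(): time.
- robot.current_qpos(): joint angles.
- robot.current_joint_vel(): joint speeds.
- robot.current_joint_efforts(): joint torques, N m.
- robot.current_tcp_pos(): TCP position.
- robot.current_eef_rot(): TCP orientation.
- robot.current_contact_force(): force on the tool from outside, world axes, zero at the start.
- robot.current_ft_torque(): the same for the moment, N m.
- robot.current_gripper_width(): opening from 0.0 (shut) to 1.0 (fully open).
- robot.current_finger_force(): force on a finger pad.
Only numpy, scipy, OpenCV 4.12 (cv2) and the standard library are available. Lean on these libraries where they do the work, as an engineer would, in place of code of your own. Each camera call takes 0.05 s, during which the arm holds its last target. There are 200 camera calls.

TASK

The blue pressure transmitter stands loose on the port of the flow rig: clamp it. Swing the open half of the clamp ring round the two flanges by its black knob and press it on firmly by feel, flip the wire bail over the catch, then throw the red lever over and press it right down on to its rest. Be firm, but do not ram the ring or the lever with brute force, do not knock the transmitter off its seat, and leave the other things on the bench where they lie.

Things in the scene. Friction and masses are not known exactly. Their poses are not given: they have to be found in the camera images.
- port: the flow rig's port, fixed to the bench: grey base plate 240 x 200 mm, upright stub, fixed half of the ring on its -y side. Origin on the stub's axis at bench level; z up, x to the hinge pin (roughly away from the robot), y to the side where the ring opens. In these axes, mm: hinge pin (52, 0), lever pivot (-60, -36), catch when shut (-60, 13), knob when shut (-22, 60).
- port_axis (a point): centre of the gasket's top face on the stub's flange (64 mm across), 97.5 mm above the bench. The ring's mid-height, its hinge pin, the lever's pivot and the catch are 96 mm above the bench; the ring's top is at 109 mm.
- sensor: the pressure transmitter: blue body 42 mm across on a steel flange 64 mm across, 44 mm high over all, about 0.3 kg, loose on the gasket, 1.5 to 2 mm off the port's axis. Origin: centre of its underside. The fixed half-ring already reaches over its flange; as the swinging half closes, its taper slides the flange into line and wedges it down.
- ring: swinging half of the steel clamp ring (84 mm across, 26 mm high). Origin on its upright hinge pin; its axes match the port's when shut. Starts open by 0.7 to 1.2 rad (closes counter-clockwise seen from above), stays where put, moves with 1 to 3 N at the knob until its taper bears on the flange, the catch then 6 to 12 mm from shut.
- knob (a point): middle of the ring's black grip knob, an upright round post 20 mm thick, from 104 to 146 mm above the bench; this point at 130 mm, 95 mm from the hinge pin. Once the ring bears, press here square to the line from the pin with 15 to 24 N (it varies) until the bail can reach; it stays wedged when let go. Over about 30 N rams it. The latch draws it the rest.
- catch (a point): seat of the bail's bar on the free end of the swinging half: a hook 12 mm wide open to +y, its lip on top (9 mm up) ending 5.5 mm beyond this point, a shelf below. Level distance from the lever's pivot: 49 mm shut; the bail drops in behind the lip at 51.5 mm or less; at more, its bar lands on the lip, and drops in when the ring is pressed on farther.
- lever: red-handled latch lever on the fixed half. Origin at its pivot (level axis along the port's x). Handle 62 mm long from the pivot, 13 mm wide, 8 mm thick. Starts standing up, leaning 18 to 22 degrees to +y, held by friction. Shuts by swinging through upright over to -y and down till it lies level, pointing to -y, on a rubber pad 40 mm from the pivot.
- lever_grip (a point): point on the handle 50 mm from the pivot, on the face to push (looks to +y at first, up when shut; 4 mm off mid-plane; z axis square to it). With the bail hooked it takes up to some 8 N here, most in the last 60 degrees, passes dead centre 5 degrees before the pad, and does not snap down: press till it is felt to stop. Over about 40 N rams it.
- rest: black rubber rest pad under the lever's handle, 12 x 12 mm, fixed to the port. Origin: centre of its top face, 92 mm above the bench, 40 mm from the lever's pivot towards -y. The handle is shut when it lies on it.
- bail_bar (a point): middle of the cross bar (6 mm thick, 22 mm long) of the bail, a steel loop hung on the lever by a pin 9 mm from the lever's pivot; bar 58.5 mm from that pin. Starts thrown back, leaning 23 to 27 degrees past upright to -y, resting there. Pushed to +y past upright it falls forward by itself, the handle passing through the loop, and its bar drops behind the lip.
- bail_tab (a point): middle of the flat thumb tab at the bail's end (22 x 14 mm, 4 mm thick), 12 mm beyond the bar and 70.5 mm from the hanging pin; about 169 mm above the bench at the start, higher than the lever's tip. Push it here towards +y; it swings very easily.
- gasket: spare black rubber gasket ring, 60 mm across, 6 mm high, lying on the rig's base plate. Bystander, not to be moved. Origin under its centre.
- end_cap: spare steel blank cap, a disc 50 mm across and 7 mm high, lying on the rig's base plate. Bystander. Origin under its centre.
- screwdriver: red-handled screwdriver, 190 mm long, lying on the bench to the left. Bystander. Origin under its middle.
- multimeter: yellow multimeter, 150 x 78 x 34 mm, lying on the bench to the left. Bystander. Origin under its centre.
- relay_module: grey and blue relay module, 100 x 30 x 62 mm, standing on the bench to the right. Bystander. Origin under its centre.
- marker: blue marker pen, 110 mm long, 12 mm thick, lying on the bench to the right, near the robot. Bystander. Origin under its middle.

How it is judged:
By the outcome, as a careful person would: the job done as asked, in the order asked, and still so for the second after the job is handed in, with the robot touching nothing.
It also fails if it takes over 67 s, if anything falls off the work surface, if the arm or the gripper's body presses on something with over 40 N, if the wrist force passes 120 N, or if a joint passes its speed limit or range.

## Working session

There is one attempt and no reset: what is moved stays moved. The work goes in short steps, each a Python script; the robot and the scene stay as the last script left them, time stands still between calls to the robot, and variables do not carry over. Pictures are saved under pics/ and viewed, at most 10 in all, crops included, and the job is handed in when it is done.

```bash
mkdir -p pics; ls; python3 - <<'E'
from bench import robot
import cv2
for n in ("top","scene"):
    d=robot.get_image(n); cv2.imwrite(f"pics/{n}0.png",d["img"])
    print(n,{k:v for k,v in d.items() if k!="img"})
print(robot.current_t(),robot.current_tcp_pos(),robot.current_eef_rot())
E
```

```text
pics
top {'fovy': 42.226563790167006, 'cx': 312.8741078307378, 'cy': 234.13686268876225, 'k1': -0.17967505758877095, 'eye': array([ 406.13891104,   24.32726134, 1278.3353439 ]), 'orientation': array([-3.04717564e+00, -3.79936667e-05, -1.58495496e+00])}
scene {'fovy': 47.475108858111184, 'cx': 313.8529288480675, 'cy': 233.11000556907214, 'k1': -0.12142970427430641, 'eye': array([1054.658793  , -731.1088897 ,  915.20640582]), 'orientation': array([-2.29488687,  0.00495026,  0.60750124])}
0.1 [ 150.2656182  -528.5837913   217.91604548] [-3.14001761e+00 -2.69325120e-04  2.76787841e-01]
```

View pics/top0.png

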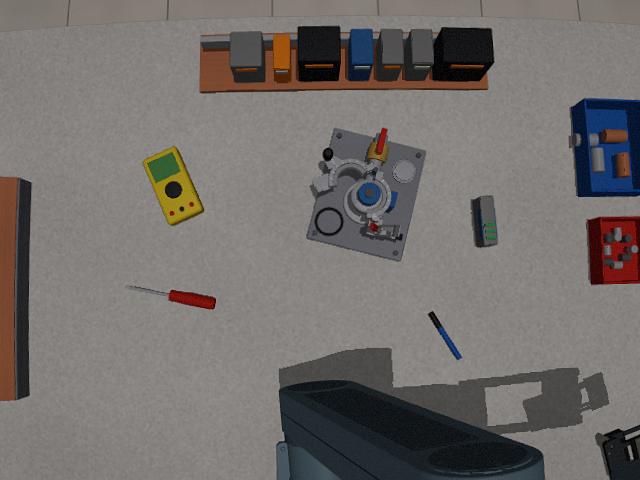

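View pics/scene0.png

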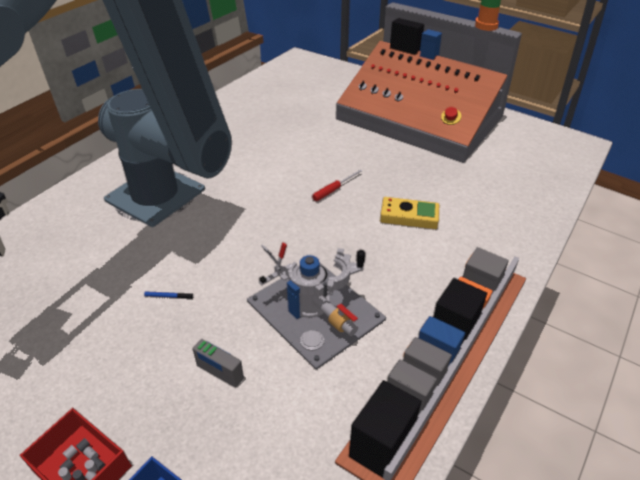

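The top view shows the rig plate with corners near (335,128), (426,150), (401,261) and (307,238). The sensor is at (369,194), the knob at (328,154) and the latch at (378,228). In the scene view the lever is at (283,250) and the bail at (268,255). Next I'll write helpers and take a close wrist view.

```bash
cat > h.py <<'E'
from bench import robot
import numpy as np, cv2
from scipy.spatial.transform import Rotation as Ro
def cam(d):
    f=240/np.tan(np.radians(d["fovy"]/2)); return f,Ro.from_euler("xyz",d["orientation"]).as_matrix(),np.array(d["eye"])
def ray(d,u,v):
    f,R,e=cam(d); p=np.array([(u-d["cx"])/f,(v-d["cy"])/f]); q=p.copy()
    for _ in range(20): q=p/(1+d["k1"]*(q@q))
    r=R@np.array([q[0],q[1],1]); return e,r/np.linalg.norm(r)
def onz(d,u,v,z):
    e,r=ray(d,u,v); return e+r*(z-e[2])/r[2]
def proj(d,P):
    f,R,e=cam(d); c=R.T@(np.array(P)-e); q=c[:2]/c[2]; q=q*(1+d["k1"]*(q@q)); return np.array([d["cx"],d["cy"]])+f*q
def grab(n,name):
    import pickle
    d=robot.get_image(n); cv2.imwrite(f"pics/{name}.png",d["img"]); pickle.dump(d,open(f"pics/{name}.pkl","wb")); return d
E
python3 - <<'E'
from h import *
d=grab("top","top1")
for n,u,v,z in [("c",335,128,12),("c",426,150,12),("c",401,261,12),("c",307,238,12),("sens",369,194,141),("knob",328,154,146)]:
    print(n,onz(d,u,v,z).round(1))
s=onz(d,369,194,141)
robot.move_ptp([s[0]-60,s[1],400],[np.pi,0,0])
w=grab("wrist","w1"); print(w["eye"],w["orientation"],robot.current_t(), robot.current_qpos())
E
```

```text
c [748.4 -26.9  12. ]
c [ 699.6 -216.7   12. ]
c [ 468.3 -157.    12. ]
c [518.3  34.7  12. ]
sens [587.1 -82.3 141. ]
knob [662.5  -7.5 146. ]
[603.88410186 -83.02956442 564.23881428] [ 2.86528120e+00 -2.45281582e-04 -1.57174160e+00] 2.3917 [-3.65578490e-01  1.73718179e-01  1.21399574e+00 -2.56871993e-04
  1.75470667e+00  1.20643913e+00]
```

View pics/w1.png

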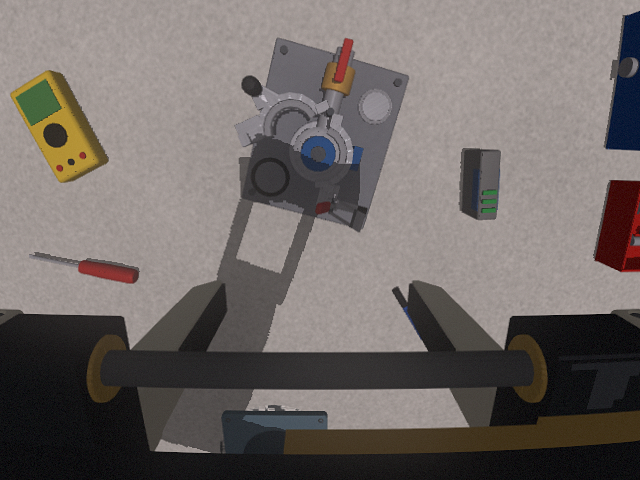

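The wrist view shows the sensor at (319,154), the knob at (252,86), and the latch around (330,205), in shadow. I'll move in closer and view an enlarged crop.

```bash
python3 - <<'E'
from h import *
robot.move_ptp([470,-82,270],[np.pi,0,0])
w=grab("wrist","w2"); print(w["eye"],w["orientation"],w["fovy"],robot.current_t())
p=proj(w,[590,-70,110]); print(p)
u,v=p.astype(int); x0=max(0,min(640-320,u-160)); y0=max(0,min(240,v-120)); print(x0,y0)
c=w["img"][y0:y0+240,x0:x0+320]
cv2.imwrite("pics/w2c.png",cv2.resize(c,(800,600),interpolation=cv2.INTER_CUBIC))
E
```

```text
[547.39567682 -82.57062218 435.99526818] [ 2.86789135e+00 -9.19067918e-04 -1.57165648e+00] 68.13041080391282 3.0667
[301.60580057  93.15668769]
141 0
```

View pics/w2c.png

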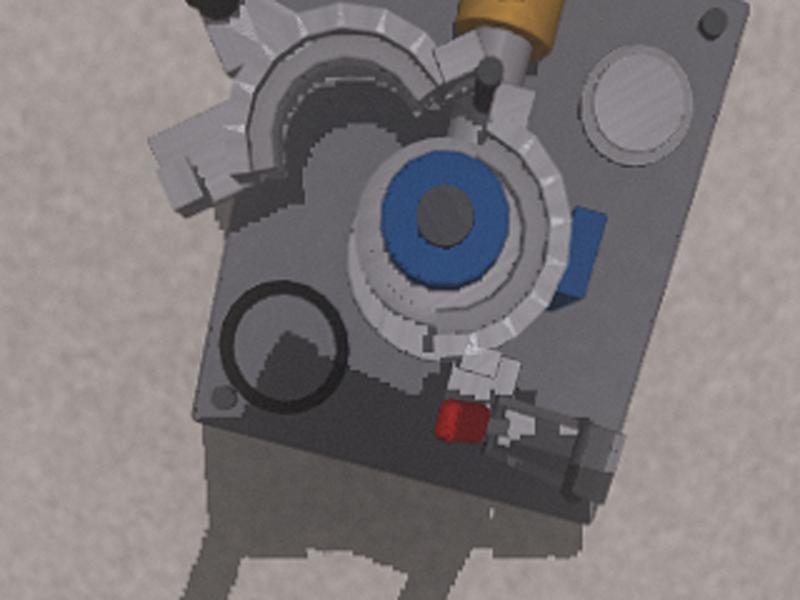

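The crop is 2.5x scale with origin (141,0). It shows the sensor body at about (445,219), the hinge pin top at (489,70), and the red lever tip at (462,420). The bail tab is at (607,465), the bail bar at (580,460), and the knob is cut off at the top left.

```bash
python3 - <<'E'
from h import *
import pickle
from scipy.optimize import least_squares
w=pickle.load(open("pics/w2.pkl","rb")); t=pickle.load(open("pics/top1.pkl","rb"))
g=lambda a,b,z: onz(w,141+a/2.5,b/2.5,z)
hsv=cv2.cvtColor(w["img"],cv2.COLOR_BGR2HSV)
m=cv2.inRange(hsv,(100,120,60),(125,255,255)); 
cs=sorted(cv2.findContours(m[:130,280:360],cv2.RETR_EXTERNAL,cv2.CHAIN_APPROX_NONE)[0],key=cv2.contourArea)[-1]
(x,y),(a,b),_=cv2.fitEllipse(cs); S=onz(w,x+280,y,136)
print("blue centre px",x+280,y,"axes",a,b,"S z136",S.round(1),"diam",a*(w["eye"][2]-136)/ (240/np.tan(np.radians(w["fovy"]/2))))
P=np.array([g(*q,109)[:2] for q in [(571,250),(562,200),(545,155),(530,130),(563,290),(540,318),(510,340)]])
r=least_squares(lambda c:np.hypot(*(P-c).T)-42,S[:2]); print("ring fit",r.x.round(1),r.fun.round(1))
print("hinge z110/120",g(489,70,110).round(1),g(489,70,120).round(1))
print("levertip z155",g(462,420,155).round(1)); print("tab z169",g(607,465,169).round(1)," bar z158",g(580,460,157).round(1))
for q in [(195,415),(590,520),(748,5)]: print("corner",g(*q,12).round(1))
print("knob top",onz(t,328,154,146).round(1))
m=cv2.inRange(t["img"],(0,0,0),(40,40,40))[140:170,315:340]; v,u=np.nonzero(m); print("knob px",u.mean()+315,v.mean()+140,len(u),u.min()+315,u.max()+315,v.min()+140,v.max()+140)
E
```

```text
blue centre px 318.51397705078125 87.014892578125 axes 49.51801681518555 53.01246643066406 S z136 [591.2 -84.4 136. ] diam 41.852314752880275
ring fit [589.4 -86.8] [ 0.3 -1.9 -0.6  1.3  1.6  0.2 -0.8]
hinge z110/120 [641.8 -99.6 110. ] [639.  -99.1 120. ]
levertip z155 [529.1 -90.  155. ]
tab z169 [ 516.8 -133.2  169. ]  bar z158 [ 517. -127.  157.]
corner [522.7  32.   12. ]
corner [ 472.2 -156.    12. ]
corner [ 698.2 -216.5   12. ]
knob top [662.5  -7.5 146. ]
knob px 327.5742574257426 153.78217821782178 101 323 332 148 160
```

The measurements agree: the pin is 52 mm from the port axis, the knob is 95 mm from the pin, the yaw is -0.26, and the ring is open by about 0.87 rad. Next I'll close the gripper and swing the knob.

```bash
cat >> h.py <<'E'
O=np.array([590,-86.2]); YAW=-0.2615
def W(x,y,z):
    c,s=np.cos(YAW),np.sin(YAW); return [O[0]+c*x-s*y,O[1]+s*x+c*y,z]
SH=np.arctan2(60,-74)
def knobpose(open_,gap,z=118):
    a=SH-open_; d=a+np.pi/2; k=np.array([52+95*np.cos(a),95*np.sin(a)]); t=k-(17.5+gap)*np.array([np.cos(d),np.sin(d)])
    return W(t[0],t[1],z),[np.pi,0,d+YAW-np.pi]
def push(open_): # force along the push direction (reaction, positive = pressing), at given opening
    d=SH-open_+np.pi/2+YAW; f=robot.current_contact_force(); return -(f[0]*np.cos(d)+f[1]*np.sin(d)),f
E
python3 - <<'E'
from h import *
robot.move_gripper(0.0)
p,o=knobpose(0.87,18,230); robot.move_ptp(p,o)
p,o=knobpose(0.87,18); robot.move_linear(p,o,speed=150,f_stop=8)
robot.sleep(.1); f0=robot.current_contact_force(); print(robot.current_t(),robot.current_tcp_pos().round(1),f0.round(2))
p,o=knobpose(0.87,-2); print(robot.move_linear(p,o,speed=40,f_stop=6),push(.87)[0])
for a in (.75,.6,.45,.3,.2,.15):
    p,o=knobpose(a,-2); s=robot.move_linear(p,o,speed=60,f_stop=9); print(a,s,round(push(a)[0],2),push(a)[1].round(1),round(robot.current_t(),2))
    if s: break
grab("top","top2")
E
```

```text
6.4667 [698.4 -16.2 119.8] [-0.17  0.05  0.26]
False -0.45948068749838733
0.75 False -0.22 [-0.2 -0.1 -0.1] 7.46
0.6 False -0.43 [-0.4  0.2 -0. ] 7.85
0.45 False -0.26 [-0.5  1.  -0.3] 8.24
0.3 False 0.12 [ 0.1  0.  -0. ] 8.63
0.2 False 0.51 [ 0.3  0.5 -1.2] 8.94
0.15 False -0.04 [-0.1  0.1 -0.1] 9.19
```

```bash
python3 - <<'E'
from h import *
print(robot.current_tcp_pos().round(1),knobpose(.15,-2)[0],knobpose(.15,0)[0])
t=grab("top","top3"); 
cv2.imwrite("pics/t3c.png",cv2.resize(t["img"][120:270,290:450],(800,750))[:600])
E
```

```text
[610.5  -8.2 118. ] [np.float64(610.2946476676331), np.float64(-8.161342011487989), 118] [np.float64(612.0704828273105), np.float64(-7.241336856255771), 118]
```

View pics/t3c.png

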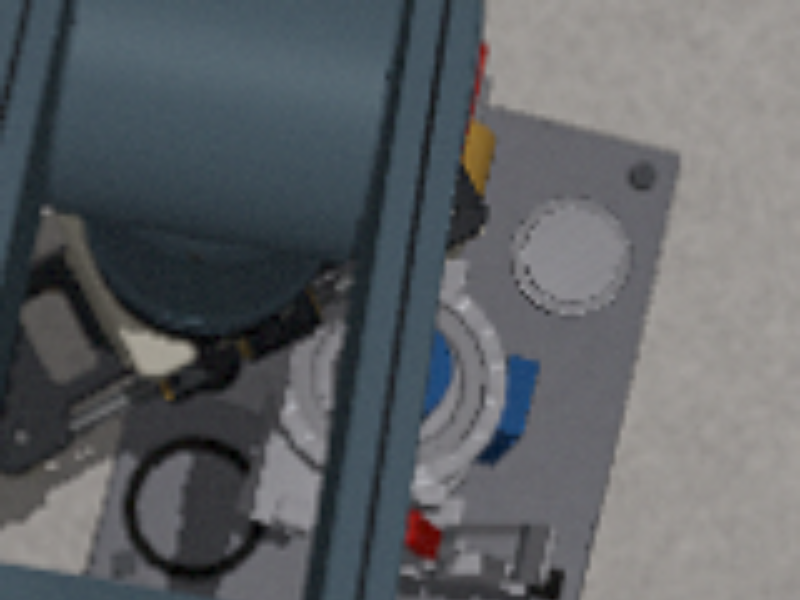

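The ring has swung round and its catch end is now near the fixed half. I'll press it on in small steps while reading the force.

```bash
python3 - <<'E'
from h import *
a=.15; log=[]
while a>-0.06:
    a-=.006; p,o=knobpose(a,-2); s=robot.move_linear(p,o,speed=15,f_stop=12)
    f,v=push(a); log.append((round(a,3),s,round(f,1)))
    if s or f>15: break
print(log); print(v.round(1),robot.current_tcp_pos().round(2),np.round(p,2),robot.current_t())
E
```

```text
[(0.144, False, np.float64(1.2)), (0.138, False, np.float64(2.3)), (0.132, False, np.float64(0.9)), (0.126, False, np.float64(0.4)), (0.12, False, np.float64(0.5)), (0.114, False, np.float64(1.0)), (0.108, False, np.float64(1.4)), (0.102, False, np.float64(2.0)), (0.096, False, np.float64(3.7)), (0.09, False, np.float64(3.2)), (0.084, False, np.float64(5.9)), (0.078, False, np.float64(4.8)), (0.072, False, np.float64(6.0)), (0.066, False, np.float64(7.2)), (0.06, False, np.float64(8.7)), (0.054, False, np.float64(9.5)), (0.048, False, np.float64(9.7)), (0.042, False, np.float64(12.5)), (0.036, False, np.float64(13.3)), (0.03, False, np.float64(13.5)), (0.024, False, np.float64(14.9)), (0.018, False, np.float64(15.2))]
[12.9  8.1 -5.7] [601.99 -10.98 118.48] [598.51 -12.9  118.  ] 14.7917
```

```bash
python3 - <<'E'
from h import *
a=.018; log=[]
def rem(a):
    t=np.array(knobpose(a,0)[0][:2]); d=SH-a+np.pi/2+YAW; return a*95+(t-robot.current_tcp_pos()[:2])@[np.cos(d),np.sin(d)]
while a>-0.12:
    a-=.005; p,o=knobpose(a,-2); s=robot.move_linear(p,o,speed=12,f_stop=6)
    f,v=push(a); log.append((round(a,3),s,round(float(f),1),round(float(rem(a)),2)))
    if s or f>23.5: break
print(log); print(v.round(1),robot.current_t())
E
```

```text
[(0.013, False, 17.0, 3.46), (0.008, False, 16.9, 3.27), (0.003, False, 18.9, 3.09), (-0.002, False, 20.3, 2.93), (-0.007, False, 19.8, 2.74), (-0.012, False, 22.1, 2.56), (-0.017, False, 22.2, 2.4), (-0.022, False, 23.8, 2.21)]
[19.5 13.7 -8.8] 16.7917
```

```bash
python3 - <<'E'
from h import *
a=-.022
while a>-0.05:
    a-=.004; p,o=knobpose(a,-2); robot.move_linear(p,o,speed=12,f_stop=5)
    robot.sleep(.1); f,v=push(a); print(round(a,3),round(float(f),1))
    if f>25.3: break
p,o=knobpose(0,15); robot.move_linear(p,o,speed=60)
p,o=knobpose(0,15,240); robot.move_linear(p,o,speed=250)
robot.sleep(.1)
# over towards the -y side of the bail, look on the way
yaw=YAW+np.pi/2   # tool x along port +y
robot.move_ptp(W(-60,-170,250),[np.pi,0,yaw]); print(robot.current_qpos().round(2),robot.current_t())
t=grab("top","top4"); w=grab("wrist","w4"); print(proj(t,W(-60,13,96)),proj(w,W(-60,13,96)),proj(w,W(-60,-63,169)))
cv2.imwrite("pics/t4c.png",cv2.resize(t["img"][150:270,310:430],(600,600),interpolation=cv2.INTER_CUBIC))
E
```

```text
-0.026 24.3
-0.03 26.2
[-0.65  0.23  1.5   0.    1.41 -0.39] 19.7833
[354.94440682 224.54618355] [315.06578556   8.61684929] [314.75421212  95.61120397]
```

View pics/t4c.png

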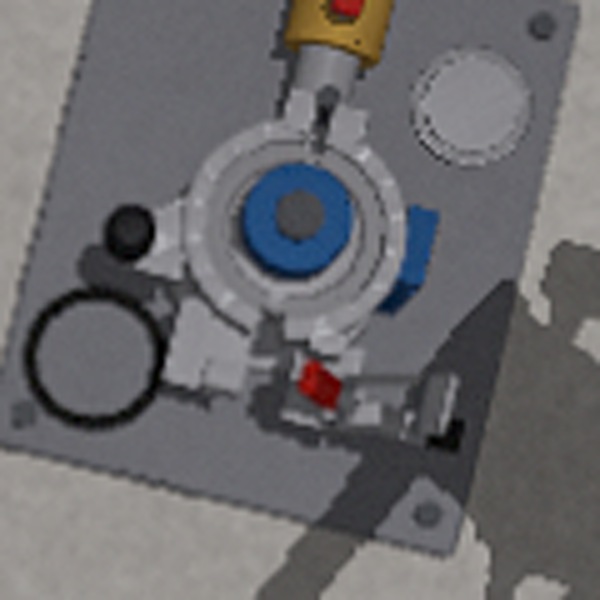

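View pics/w4.png

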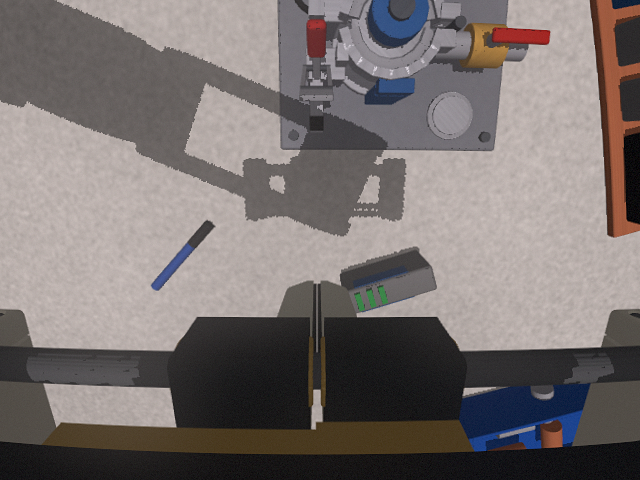

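The wrist view shows the tab at (316,96), where it was predicted. The ring sits nearly concentric with the fixed half and the lever is at (317,38). Next I'll flip the bail.

```bash
python3 - <<'E'
from h import *
o=[np.pi,0,YAW+np.pi/2]
robot.move_linear(W(-60,-100,166),o,speed=150,f_stop=8)
robot.sleep(.1); print(robot.current_contact_force().round(2))
print(robot.move_linear(W(-60,-26,166),o,speed=45,f_stop=5),robot.current_contact_force().round(2),robot.current_tcp_pos().round(1),np.round(W(-60,-26,166),1))
robot.move_linear(W(-60,-26,240),o,speed=250)
robot.move_ptp(W(-60,-100,260),o)
print(robot.current_t())
w=grab("wrist","w5"); s=grab("scene","s5"); print(proj(w,W(-60,13,100)))
u,v=proj(s,W(-40,0,110)).astype(int)
A=cv2.resize(s["img"][v-60:v+60,u-60:u+60],(400,400),interpolation=cv2.INTER_CUBIC)
B=cv2.resize(w["img"][0:160,230:390],(400,400),interpolation=cv2.INTER_CUBIC)
cv2.imwrite("pics/ab5.png",np.hstack([A,B]))
E
```

```text
[ 0.03 -0.39 -0.34]
False [-0.08  0.07  0.37] [525.3 -96.  166. ] [525.3 -95.8 166. ]
23.5083
[316.12640205  97.97181897]
```

View pics/ab5.png

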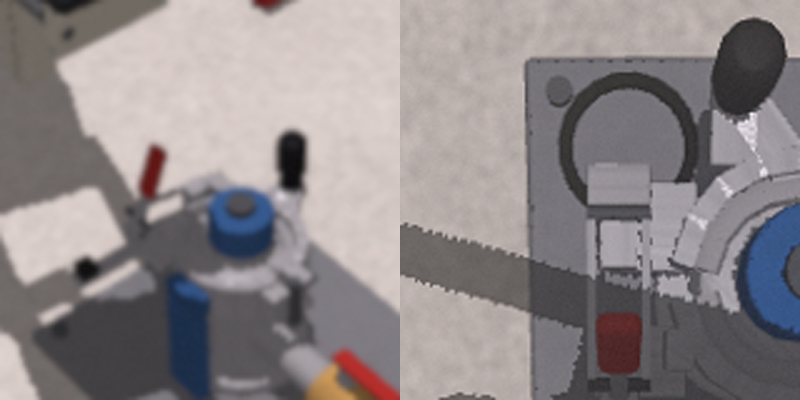

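The bail has fallen forward, and its tab is now at about (317,74) in the wrist picture. I'll check whether the bar dropped behind the lip or is resting on it.

```bash
python3 - <<'E'
from h import *
import pickle
w=pickle.load(open("pics/w5.pkl","rb")); s=pickle.load(open("pics/s5.pkl","rb"))
for n,z in (("in",[94,96]),("lip",[109.5,108])):
    print(n,"tab ends w",*[proj(w,W(-60,y,z[0])).round(1) for y in (30,37,44)],"bar w",proj(w,W(-60,25,z[1])).round(1),"scene tab",proj(s,W(-60,37,z[0])).round(1),"tab width px w",proj(w,W(-49,37,z[0]))[0]-proj(w,W(-71,37,z[0]))[0])
print("lip tip w",proj(w,W(-60,21,105)).round(1),"lever tip", proj(w,W(-60,-15,154)).round(1))
u,v=proj(s,W(-60,15,105)).astype(int); print(u,v)
A=cv2.resize(s["img"][v-25:v+25,u-33:u+33],(792,600),interpolation=cv2.INTER_CUBIC); cv2.imwrite("pics/s5c.png",A)
for z in (94,109.5): print([((proj(s,W(-60,y,z))-[u-33,v-25])*12).round(0) for y in (25,37)])
E
```

```text
in tab ends w [316.1  78.2] [316.1  69.5] [316.   60.8] bar w [316.1  83.9] scene tab [304.8 252.6] tab width px w 25.605002034541997
lip tab ends w [316.   74.8] [316.   65.8] [316.   56.6] bar w [316.1  81.6] scene tab [304.7 247.4] tab width px w 26.924028903523435
lip tip w [316.1  87.2] lever tip [316.  129.4]
296 253
[array([450., 325.]), array([501., 295.])]
[array([448., 263.]), array([500., 233.])]
```

View pics/s5c.png

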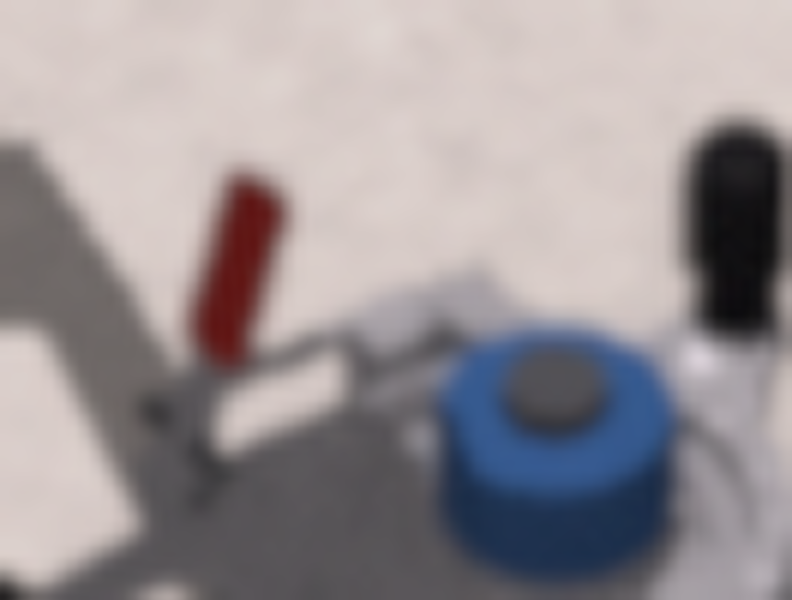

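The tab's apparent width and its position in both views match the bar having dropped in behind the lip at z of about 95. Next I'll throw the lever.

```bash
python3 - <<'E'
from h import *
o=[np.pi,0,YAW+np.pi/2]
robot.move_linear(W(-60,8,240),o,speed=250)
robot.move_linear(W(-60,8,145),o,speed=150,f_stop=8)
robot.sleep(.1); f0=robot.current_contact_force(); print(f0.round(2),robot.current_t())
yd=np.array([-np.sin(YAW),np.cos(YAW)])
def rep(n,s):
    f=robot.current_contact_force()-f0; print(n,s,"fy %.1f fz %.1f"%(f[:2]@yd,f[2]),round(robot.current_t(),2))
s=robot.move_linear(W(-60,-24.5,145.5),o,speed=50,f_stop=12); rep("up",s)
if not s:
  for a in range(9,82,9):
    r=np.radians(a); s=robot.move_linear(W(-60,-36-50*np.sin(r)+4*np.cos(r)+7.5,96+50*np.cos(r)+4*np.sin(r)),o,speed=40,f_stop=14); rep(a,s)
    if s: break
E
```

```text
[-0.4   0.64  0.7 ] 25.0833
up False fy -0.9 fz -0.7 25.88
9 False fy 0.4 fz -0.9 26.23
18 False fy 0.5 fz -1.8 26.58
27 False fy 0.4 fz -0.8 26.93
36 False fy -1.1 fz 0.0 27.28
45 False fy -1.1 fz -0.8 27.63
54 False fy 0.3 fz -1.7 27.98
63 False fy -0.2 fz -0.1 28.33
72 False fy -0.6 fz 0.4 28.68
81 False fy -0.0 fz -0.3 29.03
```

I felt almost no force, so I need to look before going on.

```bash
python3 - <<'E'
from h import *
o=[np.pi,0,YAW+np.pi/2]
robot.move_linear([*W(-60,-86,0)[:2],250],o,speed=250)
robot.move_ptp(W(-60,-120,260),o)
w=grab("wrist","w6"); s=grab("scene","s6"); print(robot.current_t(),proj(w,W(-60,13,100)).round(),proj(w,W(-60,-36,96)).round())
u,v=proj(s,W(-60,-10,105)).astype(int)
A=cv2.resize(s["img"][v-40:v+40,u-40:u+40],(400,400),interpolation=cv2.INTER_CUBIC)
B=cv2.resize(w["img"][0:160,230:390],(400,400),interpolation=cv2.INTER_CUBIC)
cv2.imwrite("pics/ab6.png",np.hstack([A,B]))
E
```

```text
30.1167 [316.  73.] [316. 133.]
```

View pics/ab6.png

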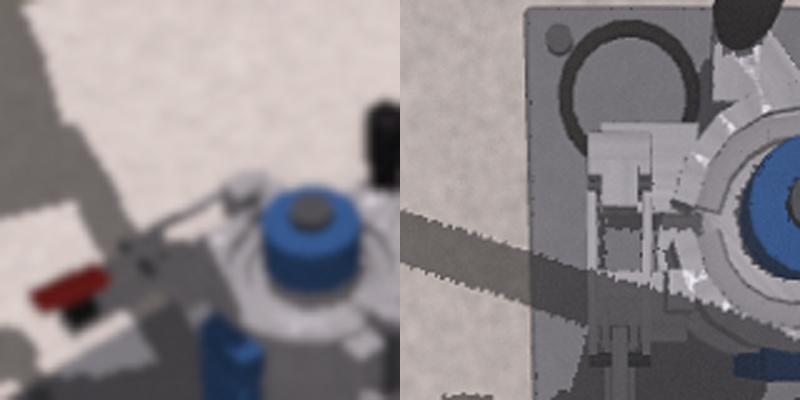

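The scene half shows the red handle lying low near the pad. In the wrist half the tab, at about crop (620,145), has moved toward the lever. I've used my picture allowance, so I'll check the hook state by numbers and by force.

```bash
python3 - <<'E'
from h import *
import pickle
w5=pickle.load(open("pics/w5.pkl","rb")); w6=pickle.load(open("pics/w6.pkl","rb")); s=pickle.load(open("pics/s6.pkl","rb"))
def onx(d,u,v):
    e,r=ray(d,u,v); c,sn=np.cos(YAW),np.sin(YAW)
    ex=c*(e[0]-O[0])+sn*(e[1]-O[1]); rx=c*r[0]+sn*r[1]; P=e+r*(-60-ex)/rx
    return np.array([-sn*(P[0]-O[0])+c*(P[1]-O[1]),P[2]])
u0,v0=proj(s,W(-60,-60,105)).astype(int)
h=cv2.cvtColor(s["img"],cv2.COLOR_BGR2HSV); m=cv2.inRange(h,(0,140,50),(8,255,255))|cv2.inRange(h,(172,140,50),(180,255,255))
ys,xs=np.nonzero(m[v0-25:v0+25,u0-30:u0+30]); Q=np.array([onx(s,x+u0-30,y+v0-25) for x,y in zip(xs,ys)])
k=np.linalg.svd(Q-Q.mean(0))[2][0]; print("handle centre",Q.mean(0).round(1),"tilt above level deg",np.degrees(np.arctan(-k[1]/k[0])).round(1),"len",np.ptp(Q@k).round(1))
for n,w in (("w5",w5),("w6",w6)):
    g=cv2.cvtColor(w["img"],cv2.COLOR_BGR2GRAY)
    r0=40 if n=="w6" else 60
    print(n,"rows from",r0,"cols 306..327")
    for r in range(r0,r0+44): print(r," ".join("%3d"%x for x in g[r,302:336]))
for n,w in (("w5",w5),("w6",w6)):
    print(n,[(y,z,proj(w,W(-60,y,z))[1].round(1)) for y,z in ((21,105),(10,105),(13,96),(13,108))], [proj(w,W(x,15,105))[0].round(1) for x in (-71,-66,-54,-49)])
E
```

```text
handle centre [-80.5 100.9] tilt above level deg 19.3 len 34.6
w5 rows from 60 cols 306..327
60 119 117 115 115 117 117 114 117 119 118 116 118 116 116 115 113 116 114 111 116 117 117 116 119 116 119 114 117 116 115 112 116 117 115
61 117 116 116 118 116 114 115 117 114 116 118 117 116 116 114 115 115 114 115 117 116 115 117 114 116 116 115 117 115 118 113 116 114 117
62 117 117 116 115 117 115 116 117 118 117 117 117 116 118 114 115 116 115 113 116 116 116 119 117 118 116 116 116 117 119 117 115 115 116
63 116 115 115 117 117 116 115 114 116 116 115 115 115 117 118 116 114 116 111 115 113 115 117 116 114 119 117 115 114 116 115 115 116 116
64 118 118 117 116 116 114 114 113 114 113 114 113 115 116 115 114 114 115 113 112 116 116 116 118 113 118 119 117 119 119 117 116 118 116
65 116 115 114 117 119 117 136 142 140 142 143 143 142 141 143 124 124 123 125 122 125 125 124 127 124 125 122 122 115 117 114 116 115 117
66 118 115 110 129 134 132 145 149 151 152 150 151 149 148 150 135 135 138 138 136 137 136 138 138 136 139 138 127 111 118 116 115 114 116
67 118 118 109 133 143 141 143 140
[... 10951 characters left out ...]
5 162 144 168 167 166 164 165
82 118 116 123 158 166 168 123  96 102 102 106 108 108 105 104 124 125 120 120 122 123 122 119 171 169 138 162 163 145 146 165 163 162 165
83 115 115 121 162 168 169 109  68 109  80  75  72  71  72  71  72  71  71  68  72  72  71  75 169 165 138 166 162 148 117 166 165 165 165
w5 [(21, 105, np.float64(87.2)), (10, 105, np.float64(101.0)), (13, 96, np.float64(98.5)), (13, 108, np.float64(96.8))] [np.float64(303.0), np.float64(309.0), np.float64(323.2), np.float64(329.2)]
w6 [(21, 105, np.float64(61.8)), (10, 105, np.float64(75.9)), (13, 96, np.float64(74.1)), (13, 108, np.float64(71.3))] [np.float64(303.1), np.float64(309.1), np.float64(323.6), np.float64(329.6)]
```

In the latest wrist image the dark bar (rows 70-75) runs under the lip, which covers it, so the bail is hooked. Next I'll press the lever down onto its rest.

```bash
python3 - <<'E'
from h import *
o=[np.pi,0,YAW+np.pi/2]
robot.move_linear(W(-60,-86,150),o,speed=200)
robot.move_linear(W(-60,-86,122),o,speed=100,f_stop=8)
robot.sleep(.15); f0=robot.current_contact_force(); print(f0.round(2))
z=122
while z>88:
    z-=1.0; s=robot.move_linear(W(-60,-86,z),o,speed=25,f_stop=10); f=robot.current_contact_force()-f0
    print(z,s,robot.current_tcp_pos()[2].round(2),f.round(1))
    if f[2]>16: break
print(robot.current_t())
E
```

```text
[ 0.09 -0.51  0.39]
121.0 False 121.19 [-1.1  0.6 -1.3]
120.0 False 119.93 [-0.2  0.1 -0.6]
119.0 False 118.89 [ 0.8 -0.2 -0.5]
118.0 False 117.91 [-1.  -0.4  0.1]
117.0 False 116.92 [ 0.6  0.2 -0.4]
116.0 False 115.9 [-0.9  0.2 -0.2]
115.0 False 114.93 [ 0.1  0.4 -0.2]
114.0 False 113.91 [ 0.   1.  -0.9]
113.0 False 112.95 [-0.7  0.2 -0.5]
112.0 False 111.94 [-0.3  0.9 -0.5]
111.0 False 110.92 [-0.   1.6 -1. ]
110.0 False 109.91 [ 0.1  0.5 -0.1]
109.0 False 108.92 [ 0.3  1.1 -1. ]
108.0 False 108.06 [-0.5  0.9  0.5]
107.0 False 107.09 [-0.   0.3  0.9]
106.0 False 105.99 [ 0.1 -0.3  0.5]
105.0 False 104.94 [-0.2 -0.  -0.1]
104.0 False 103.85 [ 0.2 -0.1 -0.4]
103.0 False 102.84 [ 0.2 -0.3  0. ]
102.0 False 101.82 [ 0.1 -0.2 -0.1]
101.0 False 100.84 [-0.2  0.5 -0.1]
100.0 False 100.25 [-1.9  0.8  3.8]
99.0 False 100.14 [-3.2  1.7 10.5]
98.0 False 100.08 [-6.5  2.8 17.5]
37.425
```

```bash
python3 - <<'E'
from h import *
import pickle
o=[np.pi,0,YAW+np.pi/2]
for z in (97.4,96.8,96.2):
    robot.move_linear(W(-60,-86,z),o,speed=15,f_stop=10); robot.sleep(.1); f=robot.current_contact_force(); print(z,robot.current_tcp_pos()[2].round(2),f.round(1))
    if f[2]>24: break
robot.move_linear(W(-60,-86,120),o,speed=60)
robot.move_linear(W(-60,-86,250),o,speed=250)
robot.move_ptp(W(-60,-120,260),o); robot.sleep(.2)
w=grab("wrist","w7"); w6=pickle.load(open("pics/w6.pkl","rb")); s=grab("scene","s7"); print(robot.current_t(),(w["eye"]-w6["eye"]).round(2))
g=cv2.cvtColor(w["img"],cv2.COLOR_BGR2GRAY); g6=cv2.cvtColor(w6["img"],cv2.COLOR_BGR2GRAY)
for c in (306,316,327): print(c,"w6",g6[45:95,c]); print(c,"w7",g[45:95,c])
# image shifts of patches (static plate/gasket, ring+knob, sensor)
def shift(P,r=14):
    u,v=proj(w,P).astype(int); a=np.float32(g6[max(0,v-r):v+r,u-r:u+r]); b=np.float32(g[max(0,v-r):v+r,u-r:u+r]); return np.round(cv2.phaseCorrelate(a,b,cv2.createHanningWindow(a.shape[::-1],cv2.CV_32F)),2)
for n,P in (("sensor",W(0,0,140)),("fixed",W(0,-38,109)),("ringmove",W(-28,32,109)),("gasket",W(-60,75,12)),("hook",W(-60,13,105))): print(n,proj(w,P).round(),shift(P)[0] if 0 else shift(P).tolist() if hasattr(shift(P),'tolist') else shift(P))
E
```

```text
97.4 100.02 [-7.7  2.3 22.6]
96.8 99.96 [-7.5  3.7 25.9]
39.8917 [0.17 1.43 0.69]
306 w6 [116 115 117 114 115 117 116 105 143 155 156 157 161 163 165 160 163 160
 156 159 158 162 159 159 134  79  72  63  88  87  71 117 172 166 167 166
 165 166 168 167 165 165 164 163 166 166 167 166 165 164]
306 w7 [115 115 116 115 115 113 115 115 114 105 146 156 158 159 164 167 163 162
 162 159 157 163 164 162 160 163 133  76  74  63  89  82  76 128 171 168
 167 168 170 166 166 170 167 166 168 169 166 168 168 167]
316 w6 [115 116 114 116 147 160 160 139 143 150 151 155 158 163 160 160 159 157
 155 161 163 164 163 165 162 162 163 163 163 165 162 165 163 163 165 168
 156 104  71  81  74  73  72  72  73  72  71 110 116 116]
316 w7 [116 110 118 117 116 113 152 160 158 135 146 151 153 157 162 164 164 160
 160 155 158 163 163 165 164 164 162 163 161 166 164 164 164 164 162 163
 166 169 160 119  71  78  76  71  73  73  70  74  75 107]
327 w6 [118 117 113 117 147 159 160 148 143 149 150 154 157 159 159 155 158 155
 151 154 159 159 161 161 131  79  71  76  88  80  73 117 142 144 143 139
 136 138 138 141 143 146 142 143 145 143 144 142 143 144]
327 w7 [116 117 117 117 114 104 149 158 160 137 143 149 149 155 161 160 159 159
 159 156 153 161 162 159 162 165 130  71  73  79  89  81  77 124 142 147
 143 142 143 138 139 143 144 147 147 166 173 172 170 170]Traceback (most recent call last):
  File "<stdin>", line 16, in <module>
  File "<stdin>", line 15, in shift
    return _wrapfunc(a, 'round', decimals=decimals, out=out)
    return _wrapit(obj, method, *args, **kwds)
    conv = _array_converter(obj)
ValueError: setting an array element with a sequence. The requested array has an inhomogeneous shape after 1 dimensions. The detected shape was (2,) + inhomogeneous part.
```

The bar sits under the lip. The handle is level on its rest: it felt a hard stop at 100 mm under 26 N. Nothing moved between the last two looks and the arm is clear, so I'm handing in.

```bash
python3 -c "
from bench import robot
print(robot.hand_in(),robot.current_t())"
```

```text
the job is handed in; nothing more can be done
the job is handed in; nothing more can be done
```

I clamped the transmitter and handed the job in at about 40 s: the ring was pressed on with about 26 N, the bail bar sits behind the catch lip, and the lever lies level on its rest after a 26 N press. The lever met almost no resistance on the way over, so my confidence that the bail is hooked rests on the camera view, and no verdict came back.

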